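# Settle the guide stage on the glass grinder's three seats

## Task

The dark anodised guide stage has been left standing askew on the glass grinder's deck, its three ball feet beside their seats. Without picking it up, slide it about on the deck and press it home so that all three feet are fully down in their own seats - the foot under the red dot in the cone, blue in the groove, white on the sunken flat - and the stage sits level, then let go of it and leave everything else where it is.

Things in the scene. Friction and masses are not known exactly. Their poses are not given: they have to be found in the camera images.
- grinder: bench glass grinder, fixed: white housing, dark red trim, 285 x 265 mm, white deck 100 mm over the bench spanning about +-125 mm in x, +-115 mm in y. Origin: centre of its underside; x points from its black switch (front) to its spindle (back), y left of that, z up. Spindle with brass bit (25 mm across, top 29 mm over the deck) at x +118, y 0 mm; yellow block (30 x 45, 20 mm high) at x +120, y +55
- cone_seat (a point): NOMINAL place of the centre of the red-dot foot when fully home, 101.6 mm over the bench; fixed to the grinder's housing, axes as the grinder's. Seat: brass cone sunk in the deck, mouth 12 mm across, flanks 60 degrees from level. Deck and seats are screwed on through slotted holes: all three seats together lie up to 11 mm off nominal along each of the grinder's x and y (never turned), so find them by feel
- groove_seat (a point): NOMINAL place of the centre of the blue-dot foot when fully home, 101.6 mm over the bench; fixed to the grinder's housing, axes as the grinder's. Seat: brass V-groove sunk in the deck, 12 mm wide, 52 mm long along the grinder's y, flanks 60 degrees from level. Off nominal by the same amount as the cone
- flat_seat (a point): NOMINAL place of the centre of the white-dot foot when fully home, 101.6 mm over the bench; fixed to the grinder's housing, axes as the grinder's. Seat: flat-bottomed brass pocket 36 (x) x 52 mm (y), 4.4 mm deep, upright edges. Off nominal by the same amount as the cone
- plate_center (a point): the guide stage's centre, half-way through its thickness, axes its own (z up): loose dark aluminium plate 150 (x) x 170 (y) x 10 mm with a window 64 (x) x 84 mm (y) through its middle, open to the deck. A closed gripper fits in to push on the window's edges; the outer edges can be pushed too. Home: centre at grinder x -8, y 0 mm (nominal), axes along the grinder's
- plate: the same stage, about 0.6 kg; origin 15 mm below its centre, where the feet's undersides are. It starts 36 to 52 mm from nominal home towards the grinder's -x, up to 20 mm sideways, turned up to 0.15 rad. On the open deck its underside is 10 mm, its top 20 mm over the deck; home: 5.6 and 15.6 mm. It slides with 1 to 2 N; a foot in the cone or groove takes some 4 N to push out again
- cone_foot (a point): centre of the 12 mm steel ball foot under the red dot, at plate x +45, y -65 mm, 9 mm below the plate's centre; the plate's top face (18 mm dot) is 14 mm above it. 106 mm over the bench on the open deck, 101.6 mm when home. Slid over the seat it drops in and then resists being pushed on; 5 to 10 N down on the dot helps it in
- groove_foot (a point): centre of the same kind of ball foot under the blue dot, at plate x +45, y +65 mm; heights as for the red-dot foot
- flat_foot (a point): centre of the same kind of ball foot under the white dot, at plate x -55, y 0; heights as for the red-dot foot
- spare_bit_mid (a point): bystander: spare brass grinding bit, 22 mm across, 28 mm high, standing on the deck's far right corner; this point half-way up. Leave alone
- spanner_grip (a point): bystander: steel spanner 140 mm long lying on the bench left of the grinder; point on its handle
- bowl: bystander: terracotta bowl 120 mm across, 45 mm high; origin at the centre of its underside
- jar: bystander: amber glass jar 64 mm across, 85 mm high; origin at the centre of its underside
- glass_blue: bystander: piece of blue glass 90 x 70 x 5 mm lying flat; origin at the centre of its underside
- glass_red: bystander: piece of red glass 80 x 80 x 5 mm lying flat; origin at the centre of its underside
- brush_grip (a point): bystander: brush lying on the bench; point on its handle
Things that resemble listed ones, but are neither listed nor needed, are in the scene too. Leave any orange or yellow look-alike of the plate alone.

How it is judged (in metres and radians):
At the end, for the whole second after the job is handed in: Each ball foot within 1.6 mm of its fully seated height and 18 mm sideways of its nominal seat (the seats hold it closer), the plate level to 0.02 rad, at rest and released; every bystander within 30 mm of where it was (the spare bit within 20 mm) (z of each of cone_foot, groove_foot, flat_foot in the frame of grinder below 0.1032 m and horizontal distance between cone_foot and cone_seat below 0.018 m and horizontal distance between groove_foot and groove_seat below 0.018 m and horizontal distance between flat_foot and flat_seat below 0.018 m and angle between plate_center's own z axis and vertical below 0.02 rad and linear speed of plate below 0.01 m/s and distance of spare_bit_mid from where it was at the start of the episode below 0.02 m and distance of each of spanner_grip, bowl, jar, glass_blue, glass_red, brush_grip from where it was at the start of the episode below 0.03 m); the robot touches nothing.
It fails at once if the stage is lifted off the deck (its centre more than 16 mm above its starting height) or tipped by more than 0.25 rad (z of plate_center in the frame of grinder above 0.131 m or angle between plate_center's own z axis and vertical above 0.25 rad).
It fails at once if a bystander is pushed away from its place (30 mm; the spare bit 20 mm) (distance of spare_bit_mid from where it was at the start of the episode above 0.02 m or distance of any of spanner_grip, bowl, jar, glass_blue, glass_red, brush_grip from where it was at the start of the episode above 0.03 m).
It also fails if it takes over 72 s, if anything falls off the work surface, if the arm or the gripper's body presses on something with over 40 N, if the wrist force passes 120 N, or if a joint passes its speed limit or range.

## Robot

A 6-joint arm with a two-finger parallel gripper is mounted at the origin on the work surface. World frame = base frame: x ahead of the robot, y to its left, z up, the work surface at z = 0. Lengths are in mm, angles in rad, forces in N, time in s.
With the tool pointing down it reaches from about 275 to 750 mm from the base axis. Payload 10.2 kg.
Tool frame: the origin (TCP) lies at the very end of the fingers, on their centre line; the grasp point (between the pads) lies 19 mm behind it; z points along the fingers, y is the line along which they close (so a half turn about z gives the same grasp; the last joint's range is limited). The gripper opens to 85 mm and grips with 20 to 120 N. Pads are 22 mm wide; open, the fingers measure 114 mm over their backs; the gripper's body (76 mm by 85 mm) begins 54 mm behind the grasp point. The pads swing forward as they close: fully open they stand 13 mm farther back than shut.
Start: joints at [-1.376, 0.313, 1.498, -0, 1.331, -0.223], TCP at [213.007, -479.853, 204.794] pointing down, gripper open.
Joint ranges: [-2.94, 2.94], [-0.97, 2.17], [0.19, 2.56], [-1.23, 4.37], [0.02, 3.11], [-2.88, 2.88]. Speed limits (rad/s): [2.39, 2.39, 3.01, 3.14, 3.14, 3.14].

## Interface

Orientations are given as a unit quaternion [w, x, y, z].
In Python, from rig import monitor, eyes, job gives the robot as it stands. The module is installed in compiled form; this text tells all that it offers.
- The arm moves only by the tool send_rows, never from a script. Its argument "targets" is one flat list of numbers, 7 for each row, row after row: the turn, a rotation vector about the tool's x, y, z in degrees, then the shift along the tool's x, y, z in units of 60 mm (1.0 is 60 mm), then the opening, from -1 (shut) to 1 (fully open), so that 0 is half open. A call has 1 to 5 rows; each row shifts and turns the commanded pose from where the row before left it, along the tool's axes as they then stand; what a row does not reach is not made up. A row lasts 1/8 s, in which the tool goes at most 62.5 mm and 10.7 degrees, less where a joint would pass 70% of its speed; a pose out of reach is approached as far as the arm can. A call is refused whole if a number of a shift passes 1 or a number of a turn 10.7, either way. A call with a gripper value outside its range is refused whole. The fingers move at their own pace and stop on an object; "newtons" is the grip in N (left out, the last holds). Time passes only in rows, so rows that do not move let the fingers close. It gives the time, the measured TCP pose, the force, the opening and the grip force at its end, in the units of the state.
- monitor.sense(): the state, without advancing time (a new reading comes with each control period).
- eyes.capture(name): name is "side" or "top"; returns a dict with "img" (400x640x3 uint8, red, green, blue), "K" (3x3 intrinsics, pixels), "R" (3x3) and "t" (3): a world point X has camera coordinates R X + t. Camera axes: x right, y down, z forward; pixel columns grow to the right and rows downward; lengths in mm; the calibration is good to about 2 mm. A picture is of the moment at which its call begins. There is no depth.
- job.finish_job(): hands the job in; it is judged then, once.
The state is a dict: "time_s": time; "joints": joint angles; "dq": joint speeds; "tau": joint torques, N m; "eef_pos": TCP position; "ee_rot": TCP orientation; "force": force on the tool from outside, world axes, zero at the start; "wrist_torque": the same for the moment, N m; "grip_width": opening from 0.0 (shut) to 1.0 (fully open); "grip_force": force on a finger pad.
Only numpy, scipy, OpenCV 4.12 (cv2) and the standard library are available. Lean on these libraries where they do the work, as an engineer would, in place of code of your own. Each camera call takes 0.05 s, during which the arm holds its last target. There are 200 camera calls.

## Working session

There is one attempt and no reset: what is moved stays moved. The work goes in short steps, Python scripts to look and compute and a tool call to move; the robot and the scene stay as the last step left them, time stands still between calls to the robot, and variables do not carry over. Pictures are saved under pics/ and viewed, at most 10 in all, crops included, and the job is handed in when it is done.

Besides the shell and the picture viewer there is one more tool, called in YAML: its name, and indented under it one key for each argument. send_rows: Moves the arm, as the interface text tells. Its arguments: {"type":"object","properties":{"targets":{"type":"array","items":{"type":"number"}},"newtons":{"type":"number"}},"required":["targets"]}

```bash
mkdir -p pics; python3 - <<'E'
from rig import monitor, eyes, job
import cv2
s=monitor.sense(); print({k:s[k] for k in('time_s','eef_pos','ee_rot','force','grip_width')})
for n in('top','side'):
    c=eyes.capture(n); cv2.imwrite(f'pics/{n}0.png',c['img'][:,:,::-1]); print(n,c['K'].tolist(),c['R'].tolist(),c['t'].tolist())
E
```

```text
{'time_s': 0.0, 'eef_pos': array([ 212.94635485, -479.56283997,  204.24698185]), 'ee_rot': array([-6.32499471e-04,  9.78261319e-01,  2.07375004e-01,  1.37324036e-05]), 'force': array([0.27736941, 0.44913411, 0.71372487]), 'grip_width': 0.9955304936674189}
top [[480.5771246675676, 0.0, 322.20544903832416], [0.0, 480.5771246675676, 200.24624632464096], [0.0, 0.0, 1.0]] [[0.0044157934369348445, -0.9999717009724, 0.006090814616073657], [-0.9829630479925348, -0.005459733990012279, -0.1837221749979685], [0.18375023006665364, -0.005175766525197823, -0.9829593401516304]] [-14.675186418553785, 526.5280497453173, 1407.3185585773879]
side [[470.87544062684736, 0.0, 328.3204427055526], [0.0, 470.87544062684736, 200.98826933635178], [0.0, 0.0, 1.0]] [[-0.90026355879895, -0.43476328533854175, 0.022503564612912343], [-0.2536521523583673, 0.4818227599532112, -0.838753487977867], [0.3538164924118396, -0.7608072776417875, -0.5440461156783261]] [474.7118315925107, 224.70574985766189, 1254.4583262768178]
```

View pics/top0.png

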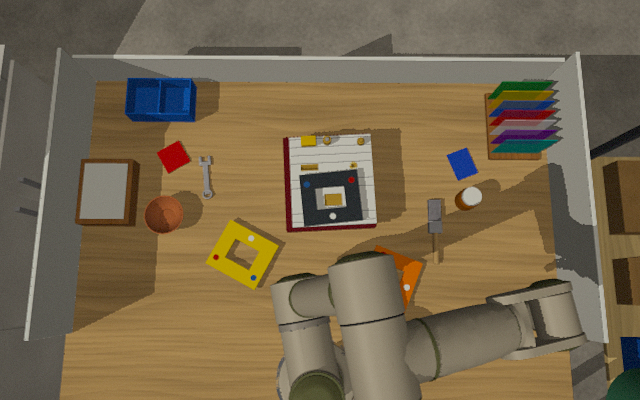

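View pics/side0.png

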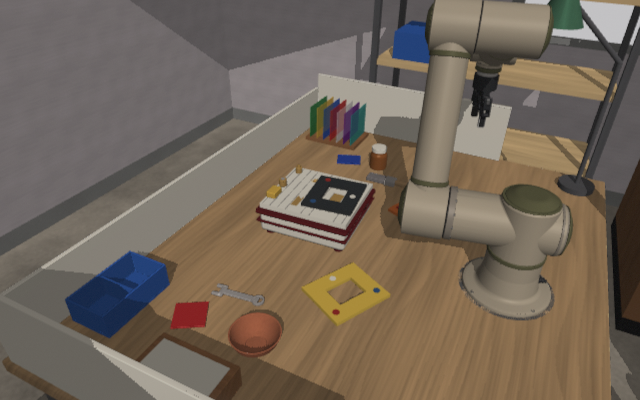

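The top view shows the grinder around (330,185), with the plate's dots at red (352,180), blue (307,185) and white (333,216). The brass seats can be seen near (353,165) and (310,167), and through the window at (333,200). I'll measure these more closely.

```bash
cat > h.py <<'E'
from rig import monitor, eyes, job
import cv2, numpy as np
def ray(c,u,v,z):
    d=c['R'].T@np.linalg.solve(c['K'],[u,v,1.]); o=-c['R'].T@c['t']
    return (o+d*(z-o[2])/d[2])[:2]
def blobs(c,box,f,mina=3):
    x0,y0,x1,y1=box; im=c['img'][y0:y1,x0:x1].astype(int)
    n,l,st,ce=cv2.connectedComponentsWithStats(f(im[...,0],im[...,1],im[...,2]).astype(np.uint8))
    return [(int(st[i,4]),ce[i,0]+x0,ce[i,1]+y0,tuple(st[i,:4]+[x0,y0,0,0])) for i in range(1,n) if st[i,4]>=mina]
RED=lambda r,g,b:(r>110)&(g<65)&(b<65)
BLUE=lambda r,g,b:(b>85)&(r<65)&(b-r>40)
WHITE=lambda r,g,b:(np.minimum(np.minimum(r,g),b)>130)
BRASS=lambda r,g,b:(r-b>50)&(g-b>25)
E
python3 - <<'E'
from h import *
c=eyes.capture('top')
box=(292,128,372,228)
for n,f,z in(('red',RED,120),('blue',BLUE,120),('white',WHITE,120),('brass',BRASS,100)):
    for a,u,v,st in blobs(c,box,f): print(n,a,round(u,1),round(v,1),[int(q) for q in st],ray(c,u,v,z).round(1))
cr=c['img'][125:235,275:385]
cv2.imwrite('pics/crop.png',cv2.resize(cr[:,:,::-1],None,fx=5.4,fy=5.4,interpolation=cv2.INTER_CUBIC))
E
```

```text
red 27 350.9 179.5 [348, 177, 6, 6] [575.  -94.7]
blue 29 306.4 184.3 [304, 182, 6, 6] [560.1  34.3]
white 3165 330.6 168.7 [292, 134, 80, 94] [607.1 -35.6]
white 3 326.0 139.0 [326, 138, 1, 3] [697.1 -22.1]
white 189 335.0 192.2 [322, 187, 24, 19] [537.  -48.5]
white 9 323.6 200.8 [323, 199, 2, 5] [511.8 -15.6]
white 16 329.2 206.2 [324, 206, 13, 2] [496. -32.]
white 30 332.4 215.6 [330, 213, 6, 6] [468.6 -41. ]
brass 756 323.7 133.7 [292, 128, 80, 19] [720.  -15.4]
brass 44 360.1 140.6 [357, 137, 7, 8] [ 699.1 -124.4]
brass 43 352.9 164.9 [349, 161, 8, 8] [ 624.1 -102.2]
brass 112 309.2 167.1 [301, 164, 17, 7] [616.5  27.1]
brass 194 332.9 199.2 [325, 194, 17, 12] [520.3 -43.1]
```

View pics/crop.png

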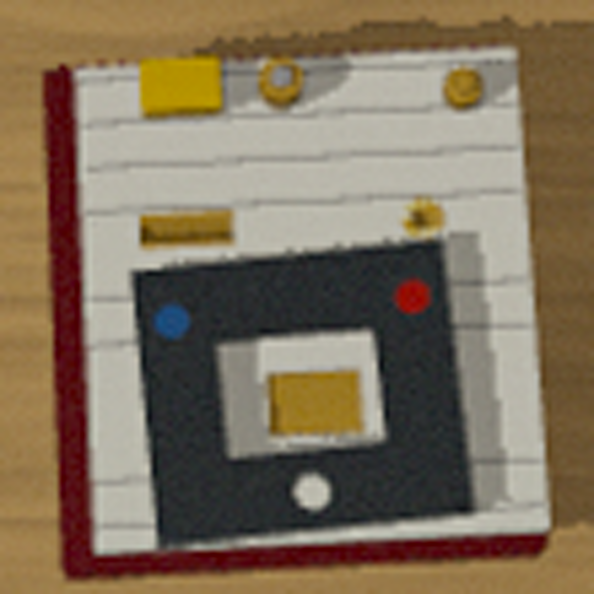

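send_rows:
  targets: [0,0,8.7,0,0,0,-0.4,0,0,8.7,0,0,0,-0.4,0,0,0,0.6,-0.65,0,-0.4,0,0,0,0.6,-0.65,0,-0.4,0,0,0,0.6,-0.65,0,-0.4]
  newtons: 20

```text
time_s: 0.78
eef_pos: [307.6, -349.8, 204.6]
ee_rot: [-0.0, 0.998, 0.057, -0.0]
force: [0.5, -0.9, -0.4]
grip_width: 0.298
grip_force: 0.0
```

send_rows:
  targets: [0,0,0,0.6,-0.65,0,-0.4,0,0,0,0.6,-0.65,0,-0.4,0,0,0,0.6,-0.65,0,-0.4,0,0,0,0.6,-0.65,0,-0.4,0,0,0,0.6,-0.65,0,-0.4]

```text
time_s: 1.4
eef_pos: [464.4, -135.5, 204.8]
ee_rot: [0.0, 0.998, 0.057, -0.0]
force: [0.3, -0.8, -0.3]
grip_width: 0.294
grip_force: 0.0
```

send_rows:
  targets: [0,0,0,0.6,-0.65,0,-0.4,0,0,0,0.5,-0.65,0,-0.4,0,0,0,0,0,0,-0.4]

```text
time_s: 1.78
eef_pos: [521.0, -49.6, 204.3]
ee_rot: [-0.0, 0.998, 0.059, -0.0]
force: [-0.1, -0.4, -0.6]
grip_width: 0.299
grip_force: 0.0
```

send_rows:
  targets: [0,0,0,0.05,-0.23,0,-0.4,0,0,0,0,0,0.5,-0.4,0,0,0,0,0,0.5,-0.4,0,0,0,0,0,0,-0.4]

```text
time_s: 2.28
eef_pos: [520.4, -38.1, 143.5]
ee_rot: [-0.001, 0.998, 0.056, -0.002]
force: [0.1, 0.2, 0.5]
grip_width: 0.3
grip_force: 0.0
```

```bash
python3 - <<'E'
from h import *
c=eyes.capture('side')
cv2.imwrite('pics/s1.png',cv2.resize(c['img'][140:260,240:400][:,:,::-1],None,fx=4,fy=4,interpolation=cv2.INTER_CUBIC))
E
```

```text
(no output)
```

View pics/s1.png

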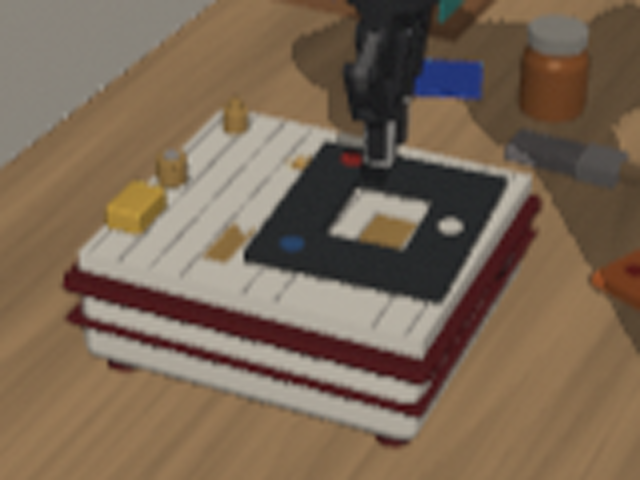

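The fingertips, at crop (378,170), hang above the middle of the window. I'll go down into it.

send_rows:
  targets: [0,0,0,0,0,0.3,-0.4,0,0,0,0,0,0.3,-0.4,0,0,0,0,0,0,-0.4]

```text
time_s: 2.7
eef_pos: [521.7, -38.2, 109.4]
ee_rot: [-0.0, 0.998, 0.057, -0.0]
force: [0.1, -0.6, -1.2]
grip_width: 0.3
grip_force: 0.0
```

send_rows:
  targets: [0,0,0,0,0,0,0.1,0,0,0,0,0,0,0.3,0,0,0,0,0,0,0.3,0,0,0,0,0,0,0.3]

```text
time_s: 3.2
eef_pos: [521.8, -38.1, 109.0]
ee_rot: [0.0, 0.998, 0.057, 0.0]
force: [0.1, 0.1, -0.5]
grip_width: 0.651
grip_force: 0.0
```

send_rows:
  targets: [0,0,0,0,0,0,0.4,0,0,0,0,0,0,0.4,0,0,0,0,0,0,0.5,0,0,0,0,0,0,0.5]

```text
time_s: 3.7
eef_pos: [521.7, -38.0, 108.8]
ee_rot: [-0.0, 0.998, 0.057, -0.0]
force: [0.5, -0.5, 0.3]
grip_width: 0.751
grip_force: 0.0
```

send_rows:
  targets: [0,0,3.2,0,0,0,0,0,0,0,0,0,0.08,0,0,0,0,0.12,0,0,0,0,0,0,0.12,0,0,0,0,0,0,0.1,0,0,0]

```text
time_s: 4.32
eef_pos: [542.7, -36.8, 104.0]
ee_rot: [0.0, 1.0, 0.029, 0.0]
force: [0.7, -0.4, -0.3]
grip_width: 0.5
grip_force: 0.0
```

send_rows:
  targets: [0,0,0,0.1,0,0,0,0,0,0,0.1,0,0,0,0,0,0,0.1,0,0,0,0,0,0,0.1,0,0,0,0,0,0,0,0,0,0]

```text
time_s: 4.95
eef_pos: [566.3, -35.4, 103.9]
ee_rot: [0.0, 1.0, 0.029, -0.0]
force: [0.1, -0.3, -0.3]
grip_width: 0.497
grip_force: 0.0
```

```bash
cat >> h.py <<'E'
BLUE2=lambda r,g,b:(b>70)&(b-r>35)
def plate(show=None):
    c=eyes.capture('top')
    for n,f in(('red',RED),('blue',BLUE),('white',WHITE)):
        for a,u,v,st in blobs(c,(292,145,372,226),f):
            if 6<a<45: print(n,a,round(u,1),round(v,1),ray(c,u,v,120).round(1))
    c2=eyes.capture('side')
    if show:
        a=cv2.resize(c['img'][130:230,280:380][:,:,::-1],(400,400),interpolation=cv2.INTER_CUBIC)
        b=cv2.resize(c2['img'][150:250,260:360][:,:,::-1],(400,400),interpolation=cv2.INTER_CUBIC)
        cv2.imwrite(show,np.hstack([a,b]))
    for n,f in(('red',RED),('blue',BLUE),('white',WHITE)):
        for a,u,v,st in blobs(c2,(260,160,375,235),f):
            if 5<a<60 and st[2]<13: print('side',n,a,round(u,1),round(v,1),ray(c2,u,v,120).round(1))
    print(monitor.sense()['eef_pos'].round(1),monitor.sense()['force'].round(1))
E
python3 -c "
from h import *
plate('pics/p1.png')"
```

```text
white 10 363.8 212.6 [ 477.9 -131.1]
side blue 8 312.5 200.5 [563.6  36.3]
side white 12 352.2 196.1 [471.3 -39.3]
[565.9 -35.4 103.9] [-0.5 -0.6  0. ]
```

View pics/p1.png

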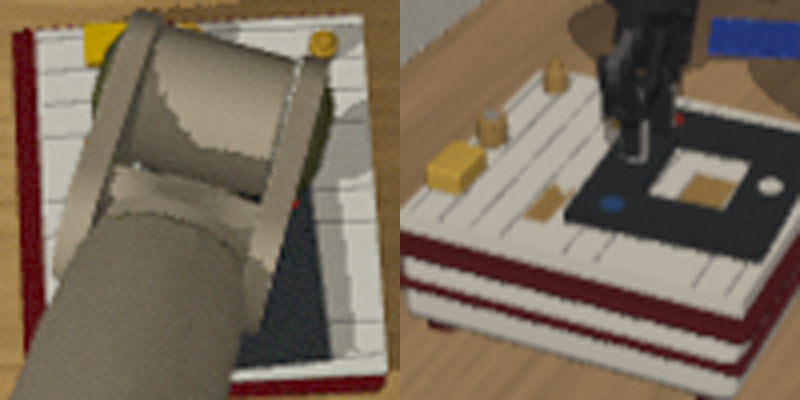

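```bash
python3 -c "
from h import *
c=eyes.capture('side')
for X in ([566,-35,104],[566,-35,120],[566,-35,140],[566,-20,120],[566,-50,120],[520,-38,143],[520,-38,100],[523,-35.4,120]):
    p=c['K']@(c['R']@np.array(X,float)+c['t']); p=p[:2]/p[2]; print(X,p.round(1),'p1',((p-[260,150])*4+[400,0]).round(0),'s1',((p-[240,140])*4).round(0))
"
```

```text
[566, -35, 104] [322.6 193.4] p1 [650. 174.] s1 [330. 214.]
[566, -35, 120] [322.7 188.9] p1 [651. 156.] s1 [331. 196.]
[566, -35, 140] [322.8 183.2] p1 [651. 133.] s1 [331. 173.]
[566, -20, 120] [320.5 191.2] p1 [642. 165.] s1 [322. 205.]
[566, -50, 120] [324.9 186.6] p1 [660. 146.] s1 [340. 186.]
[520, -38, 143] [337.2 185.6] p1 [709. 142.] s1 [389. 182.]
[520, -38, 100] [336.8 197.9] p1 [707. 191.] s1 [387. 231.]
[523, -35.4, 120] [335.7 192.4] p1 [703. 169.] s1 [383. 209.]
```

The side view shows the plate hasn't moved: the half-open fingertips (about 640,158) passed over the frame, because the pads sit farther back when open. I'll go back over the window and feel for the deck.

send_rows:
  targets: [0,0,0,0,0,-0.3,0,0,0,0,-0.36,0,0,0,0,0,0,-0.36,0,0,0,0,0,0,0,0,0.3,0,0,0,0,0,0,0,0]

```text
time_s: 5.72
eef_pos: [522.2, -37.8, 103.4]
ee_rot: [-0.0, 1.0, 0.029, -0.001]
force: [0.6, 0.7, -0.6]
grip_width: 0.504
grip_force: 0.0
```

send_rows:
  targets: [0,0,0,0,0,0.07,0,0,0,0,0,0,0.05,0,0,0,0,0,0,0,0]

```text
time_s: 6.1
eef_pos: [522.9, -37.9, 96.7]
ee_rot: [-0.0, 1.0, 0.029, -0.0]
force: [-0.3, 0.1, -1.1]
grip_width: 0.499
grip_force: 0.0
```

send_rows:
  targets: [0,0,0,0,0,0.05,0,0,0,0,0,0,0,0]

```text
time_s: 6.35
eef_pos: [522.8, -37.9, 93.6]
ee_rot: [-0.0, 1.0, 0.029, -0.0]
force: [-0.1, 0.3, 0.3]
grip_width: 0.499
grip_force: 0.0
```

send_rows:
  targets: [0,0,0,0,0,0.04,0,0,0,0,0,0,0,0]

```text
time_s: 6.6
eef_pos: [522.8, -37.9, 91.2]
ee_rot: [-0.0, 1.0, 0.029, -0.0]
force: [-0.4, 0.3, 0.4]
grip_width: 0.499
grip_force: 0.0
```

send_rows:
  targets: [0,0,0,0,0,0.04,0,0,0,0,0,0,0,0]

```text
time_s: 6.85
eef_pos: [522.8, -37.9, 88.8]
ee_rot: [-0.0, 1.0, 0.029, -0.0]
force: [0.1, -0.4, -0.1]
grip_width: 0.499
grip_force: 0.0
```

```bash
python3 -c "
from h import *
plate()
c=eyes.capture('side')
cv2.imwrite('pics/s2.png',cv2.resize(c['img'][165:225,300:370][:,:,::-1],None,fx=8,fy=8,interpolation=cv2.INTER_CUBIC))"
```

```text
white 10 328.7 177.6 [580.3 -30.3]
white 8 292.8 217.6 [462.3  72.3]
side blue 9 312.8 200.4 [563.   35.7]
side white 37 341.4 192.0 [508.8 -45. ]
side white 20 325.8 196.0 [540.1  -3.6]
side white 12 352.2 196.1 [471.3 -39.3]
[522.9 -38.   89. ] [ 0.6 -0.2  0.6]
```

View pics/s2.png

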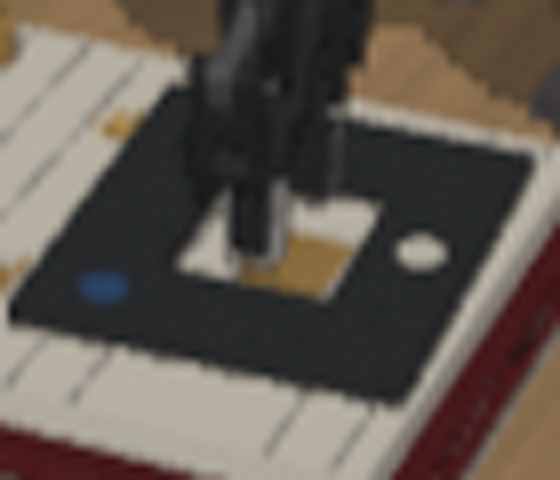

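The left fingertip, at crop (255,258), works out at about z 114, so it sits roughly 25 mm above the TCP. I'll go a little lower and push.

send_rows:
  targets: [0,0,0,0,0,0.05,0,0,0,0,0,0,0.05,0,0,0,0,0,0,0,0]

```text
time_s: 7.38
eef_pos: [522.7, -37.9, 82.7]
ee_rot: [-0.0, 1.0, 0.029, -0.0]
force: [0.8, 0.7, 0.6]
grip_width: 0.496
grip_force: 0.0
```

send_rows:
  targets: [0,0,0,0.1,0,0,0,0,0,0,0.1,0,0,0,0,0,0,0.1,0,0,0,0,0,0,0.1,0,0,0,0,0,0,0.1,0,0,0]

```text
time_s: 8.0
eef_pos: [553.0, -36.2, 82.9]
ee_rot: [-0.0, 1.0, 0.029, -0.0]
force: [-1.9, -0.2, -0.4]
grip_width: 0.5
grip_force: 1.0
```

```bash
python3 -c "
from h import *
plate()"
```

```text
white 8 327.5 165.5 [616.6 -26.7]
side blue 12 307.8 199.1 [579.   35.9]
side white 13 348.0 196.0 [482.4 -34. ]
[553.5 -36.2  83. ] [-0.6  0.3 -0.9]
```

send_rows:
  targets: [0,0,0,-0.17,0,0,0,0,0,0,-0.17,0,0,0,0,0,0,0,0.05,0,0,0,0,0,0,0.05,0,0,0,0,0,0,0,0,0]

```text
time_s: 8.72
eef_pos: [533.1, -43.7, 83.0]
ee_rot: [0.0, 1.0, 0.029, 0.0]
force: [-0.1, 0.4, -0.0]
grip_width: 0.501
grip_force: 0.0
```

send_rows:
  targets: [0,0,0,0,0.05,0,0,0,0,0,0,0.05,0,0]

```text
time_s: 8.98
eef_pos: [533.2, -49.4, 82.9]
ee_rot: [-0.0, 1.0, 0.029, -0.0]
force: [0.2, 1.9, 1.0]
grip_width: 0.503
grip_force: 0.9
```

```bash
python3 -c "
from h import *
plate()"
```

```text
white 7 334.0 174.4 [589.9 -45.7]
white 7 351.6 178.9 [577.  -96.7]
white 8 363.2 202.6 [ 507.  -129.8]
side blue 12 309.1 197.8 [579.2  27.8]
side white 35 338.9 191.1 [517.7 -46.4]
side white 29 323.5 193.7 [551.8 -11.8]
side white 10 349.0 194.5 [483.1 -43. ]
[533.3 -49.8  83. ] [-0.5  0.3  0.7]
```

send_rows:
  targets: [0,0,0,0,0.02,0,0,0,0,0,0.15,0,0,0,0,0,0,0.15,0,0,0,0,0,0,0.1,0,0,0,0,0,0,0.1,0,0,0]

```text
time_s: 9.7
eef_pos: [563.4, -48.8, 82.9]
ee_rot: [-0.0, 1.0, 0.029, -0.0]
force: [-2.4, -0.9, 0.7]
grip_width: 0.498
grip_force: 1.3
```

send_rows:
  targets: [0,0,0,0.08,0,0,0,0,0,0,0.08,0,0,0,0,0,0,0.08,0,0,0,0,0,0,0.05,0,0,0]

```text
time_s: 10.2
eef_pos: [581.2, -47.8, 83.1]
ee_rot: [0.0, 1.0, 0.029, 0.0]
force: [-0.2, -0.8, -0.3]
grip_width: 0.502
grip_force: 0.0
```

```bash
python3 -c "
from h import *
plate()"
```

```text
white 31 369.0 148.4 [ 669.2 -148.7]
white 9 305.4 179.0 [575.8  37.3]
side blue 8 300.5 195.5 [607.1  28.7]
side white 8 313.4 193.4 [579.1   0.6]
side white 12 340.1 193.8 [508.2 -34.4]
[581.  -47.8  83.1] [-0.4  0.8 -0.1]
```

```bash
python3 -c "
from h import *
c=eyes.capture('side')
cv2.imwrite('pics/s3.png',cv2.resize(c['img'][160:225,290:370][:,:,::-1],None,fx=8,fy=8,interpolation=cv2.INTER_CUBIC))"
```

```text
(no output)
```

View pics/s3.png

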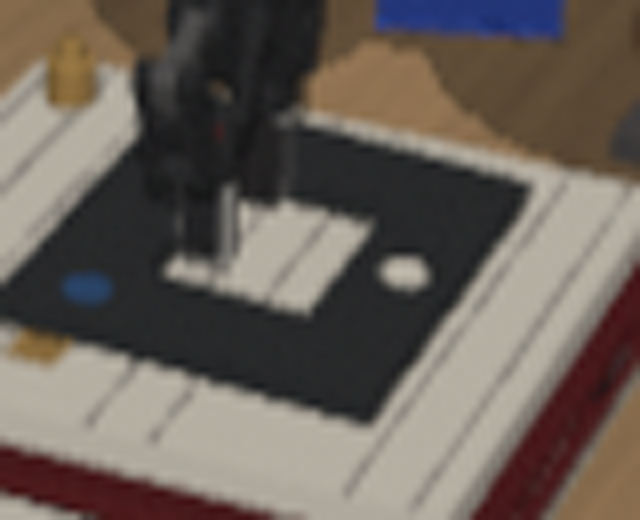

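```bash
python3 -c "
from h import *
c=eyes.capture('side')
f=lambda im:None
for n,p,z in(('red',(317.2,176.6),120),('blue',(300.9,196.0),120),('white',(340.6,194),120),('groove tip',(295,203.1),100)): print(n,ray(c,*p,z).round(1))
im=c['img'].astype(int)
B=lambda r,g,b:(b-r>18)&(b>60); W=lambda r,g,b:(np.minimum(r,b)>95)
for n,f in(('b',B),('w',W)):
  for a,u,v,st in blobs(c,(296,185,350,205),f): print(n,a,round(u,2),round(v,2),st[2:],ray(c,u,v,120).round(1))
"
```

```text
red [614. -93.]
blue [604.8  30.6]
white [506.3 -33.9]
groove tip [616.7  45.3]
b 22 300.5 195.5 (np.int64(6), np.int64(4)) [607.1  28.7]
w 8 296.62 186.12 (np.int64(3), np.int64(4)) [642.9 -12.4]
w 206 324.19 191.46 (np.int64(25), np.int64(14)) [555.5 -24. ]
w 19 340.37 193.53 (np.int64(6), np.int64(4)) [508. -36.]
w 42 346.9 200.88 (np.int64(7), np.int64(10)) [474.5  -8.3]
w 14 300.64 203.64 (np.int64(9), np.int64(2)) [585.9  66.7]
```

```bash
python3 -c "
from h import *
c=eyes.capture('side')
for z,a,b in((120,(528,185),(370,422)),(100,(565,185),(345,495)),(120,(528,185),(305,122)),(120,(370,422),(0,318)),(120,(375,220),(308,315)),(120,(165,270),(308,315))):
  P,Q=[ray(c,290+p[0]/8,160+p[1]/8,z) for p in(a,b)]; d=Q-P; print(P.round(1),Q.round(1),'yaw',np.arctan2(-d[0],d[1]).round(3),np.arctan2(-d[1],-d[0]).round(3))
"
```

```text
[ 490.4 -113.4] [476.2  61.2] yaw 0.081 -1.49
[ 489.6 -151.7] [476.7  79.2] yaw 0.056 -1.515
[ 490.4 -113.4] [ 587.4 -116.8] yaw -1.606 3.106
[476.2  61.2] [622.9  63. ] yaw -1.558 -3.129
[531.6 -62.3] [525.2   9.3] yaw 0.089 -1.482
[585.4   6.3] [525.2   9.3] yaw 1.521 -0.05
```

The plate has advanced, but the side view gives its yaw poorly. I'll lift clear to the left for a clean top view.

send_rows:
  targets: [0,0,0,-0.05,0,0,0,0,0,0,0,0,-0.9,0,0,0,0,0,0,-0.3,0,0,0,0,-0.2,-0.9,0,0,0,0,0,-0.2,-0.9,0,0]

```text
time_s: 11.08
eef_pos: [546.7, 59.3, 155.2]
ee_rot: [-0.0, 1.0, 0.028, 0.0]
force: [-0.2, 0.9, -0.4]
grip_width: 0.497
grip_force: 0.0
```

send_rows:
  targets: [0,0,0,-0.2,-0.9,0,0,0,0,0,-0.2,-0.9,0,0,0,0,0,0,0,0,0]

```text
time_s: 11.45
eef_pos: [515.8, 167.7, 155.2]
ee_rot: [-0.0, 1.0, 0.031, 0.0]
force: [0.4, -0.3, 1.3]
grip_width: 0.501
grip_force: 0.0
```

```bash
python3 -c "
from h import *
plate()"
```

```text
blue 15 308.9 169.5 [604.3  27.6]
white 9 350.1 147.0 [673.1 -93.1]
white 23 362.3 146.7 [ 674.2 -129.1]
white 12 348.6 155.3 [647.7 -88.4]
white 10 367.7 154.5 [ 650.5 -144.5]
white 13 334.8 155.8 [646.1 -47.9]
white 15 362.2 164.4 [ 620.5 -128.1]
white 21 370.0 167.0 [ 612.8 -150.9]
white 13 363.1 172.8 [ 595.3 -130.3]
white 7 294.6 175.6 [585.8  69. ]
white 9 301.1 175.7 [585.6  50. ]
white 7 319.1 181.4 [568.8  -2.5]
white 9 320.0 192.6 [535.8  -5.2]
white 30 333.2 202.4 [507.2 -43.2]
side white 13 340.0 193.8 [508.2 -33.8]
[517.  164.8 155.1] [-0.7 -0.3  0.3]
```

The top view gives blue (604.3,27.6), white (507.2,-43.2) and yaw 0.054. That leaves 13 mm straight ahead and well under 1 mm sideways. I'll return and push on.

send_rows:
  targets: [0,0,0,0.2,0.9,0,0,0,0,0,0.2,0.9,0,0,0,0,0,0.15,0.9,0,0,0,0,0,0.15,0.9,0,0,0,0,0,0,0,0,0]

```text
time_s: 12.18
eef_pos: [571.8, -53.2, 154.6]
ee_rot: [0.0, 1.0, 0.026, -0.0]
force: [0.2, 1.0, -0.1]
grip_width: 0.503
grip_force: 0.0
```

send_rows:
  targets: [0,0,0,0,0,0.6,0,0,0,0,0,0,0.6,0,0,0,0,0.08,0,0,0,0,0,0,0.1,0,0,0,0,0,0,0,0,0,0]

```text
time_s: 12.8
eef_pos: [583.5, -47.9, 84.5]
ee_rot: [0.0, 1.0, 0.029, 0.001]
force: [-0.2, -0.4, -1.2]
grip_width: 0.497
grip_force: 0.0
```

send_rows:
  targets: [0,0,0,0.06,0,0,0,0,0,0,0.05,0,0,0,0,0,0,0,0,0,0]

```text
time_s: 13.18
eef_pos: [589.3, -47.3, 83.1]
ee_rot: [0.0, 1.0, 0.029, 0.0]
force: [-0.0, -0.9, -0.6]
grip_width: 0.501
grip_force: 0.0
```

send_rows:
  targets: [0,0,0,0.05,0,0,0,0,0,0,0,0,0,0]

```text
time_s: 13.42
eef_pos: [592.2, -47.2, 83.0]
ee_rot: [0.0, 1.0, 0.029, 0.0]
force: [-0.3, -0.1, 0.7]
grip_width: 0.501
grip_force: 0.0
```

send_rows:
  targets: [0,0,0,0.03,0,0,0]

```text
time_s: 13.55
eef_pos: [593.8, -47.0, 83.0]
ee_rot: [-0.0, 1.0, 0.029, 0.0]
force: [-0.2, 0.0, 0.0]
grip_width: 0.496
grip_force: 0.0
```

send_rows:
  targets: [0,0,0,0.03,0,0,0]

```text
time_s: 13.68
eef_pos: [595.7, -46.9, 83.0]
ee_rot: [-0.0, 1.0, 0.029, 0.0]
force: [0.4, 0.1, 0.8]
grip_width: 0.501
grip_force: 0.0
```

```bash
python3 -c "
from h import *
plate()"
```

```text
white 11 368.9 146.4 [ 675.4 -148.4]
white 15 363.4 194.9 [ 529.7 -130.5]
side blue 11 296.7 195.8 [616.1  35.4]
side white 12 336.3 192.7 [520.6 -34.7]
[595.7 -46.9  83. ] [0.3 0.3 0.8]
```

send_rows:
  targets: [0,0,0,0.03,0,0,0]

```text
time_s: 13.9
eef_pos: [596.2, -46.8, 82.7]
ee_rot: [-0.0, 1.0, 0.029, -0.002]
force: [-11.0, -1.9, 4.2]
grip_width: 0.497
grip_force: 5.4
```

send_rows:
  targets: [0,0,0,0.03,0,0,0]

```text
time_s: 14.02
eef_pos: [596.4, -46.8, 82.6]
ee_rot: [-0.0, 1.0, 0.029, -0.004]
force: [-19.1, -3.2, 7.8]
grip_width: 0.499
grip_force: 10.0
```

There is 19 N of resistance with no motion, so the feet are caught in the seats. I'll back off, lift out and check.

send_rows:
  targets: [0,0,0,-0.15,0,0,0,0,0,0,-0.15,0,0,0,0,0,0,0,0,-0.9,0,0,0,0,0,0,-0.3,0,0,0,0,-0.2,-0.9,0,0]

```text
time_s: 14.65
eef_pos: [567.1, 3.7, 156.6]
ee_rot: [0.001, 1.0, 0.027, 0.002]
force: [0.5, 0.4, -0.5]
grip_width: 0.498
grip_force: 0.0
```

send_rows:
  targets: [0,0,0,-0.2,-0.9,0,-1,0,0,0,-0.2,-0.9,0,-1,0,0,0,-0.2,-0.9,0,-1,0,0,0,0,0,0,-1]

```text
time_s: 15.15
eef_pos: [519.4, 168.0, 155.3]
ee_rot: [-0.0, 1.0, 0.031, 0.0]
force: [0.1, -1.2, 0.5]
grip_width: 0.002
grip_force: 0.0
```

```bash
python3 -c "
from h import *
plate('pics/p4.png')"
```

```text
blue 17 308.2 164.8 [618.3  29.7]
white 15 362.5 147.3 [ 672.5 -129.6]
white 8 361.2 165.4 [ 617.5 -125.2]
white 9 367.7 161.4 [ 629.5 -144.2]
white 8 370.8 168.6 [ 607.9 -152.9]
white 7 300.6 173.4 [592.3  51.6]
white 10 318.7 175.3 [587.   -1.2]
white 23 326.1 171.5 [598.6 -22.6]
white 7 319.4 183.1 [563.7  -3.4]
white 32 332.8 198.3 [519.2 -42.2]
side white 13 336.3 192.8 [520.4 -34.2]
[520.6 165.1 155.1] [ 0.7 -1.5  0.4]
```

View pics/p4.png

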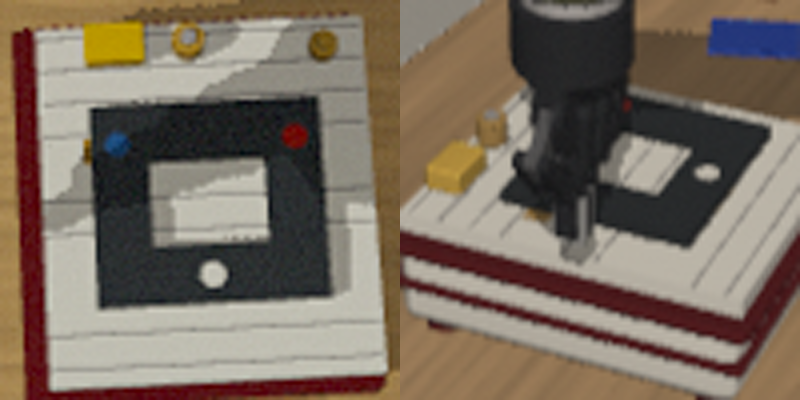

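The dots now lie over the seats: red px (353.5,164), blue (309,166), white (333,198.5). With the gripper shut, I'll press each dot, blue first.

send_rows:
  targets: [0,0,0,0.49,0.79,0,-1,0,0,0,0.49,0.79,0,-1,0,0,0,0.49,0.79,0,-1,0,0,0,0,0,0.4,-1,0,0,0,0,0,0,-1]

```text
time_s: 15.88
eef_pos: [616.2, 26.6, 129.2]
ee_rot: [-0.0, 1.0, 0.028, -0.002]
force: [-0.2, -0.4, -0.0]
grip_width: 0.0
grip_force: 0.0
```

send_rows:
  targets: [0,0,0,0,0,0.1,-1,0,0,0,0,0,0.05,-1,0,0,0,0,0,0.03,-1]

```text
time_s: 16.25
eef_pos: [617.0, 28.5, 120.5]
ee_rot: [0.0, 1.0, 0.029, 0.0]
force: [-0.4, -0.2, 0.5]
grip_width: 0.003
grip_force: 0.0
```

send_rows:
  targets: [0,0,0,0,0,0.03,-1,0,0,0,0,0,0.02,-1]

```text
time_s: 16.5
eef_pos: [617.0, 28.3, 117.2]
ee_rot: [0.0, 1.0, 0.029, 0.0]
force: [0.0, 0.0, 0.2]
grip_width: 0.003
grip_force: 0.0
```

send_rows:
  targets: [0,0,0,0,0,0.03,-1]

```text
time_s: 16.62
eef_pos: [617.1, 28.2, 115.4]
ee_rot: [0.0, 1.0, 0.029, 0.0]
force: [-0.1, -0.3, 0.3]
grip_width: 0.003
grip_force: 0.0
```

send_rows:
  targets: [0,0,0,0,0,0.02,-1]

```text
time_s: 16.75
eef_pos: [617.0, 28.2, 114.1]
ee_rot: [-0.0, 1.0, 0.029, -0.0]
force: [-0.3, 0.1, 0.2]
grip_width: -0.002
grip_force: 0.0
```

send_rows:
  targets: [0,0,0,0,0,0.03,-1,0,0,0,0,0,0.03,-1]

```text
time_s: 17.0
eef_pos: [617.0, 28.2, 110.5]
ee_rot: [-0.0, 1.0, 0.029, -0.0]
force: [-0.2, 0.8, -0.2]
grip_width: 0.002
grip_force: 0.0
```

send_rows:
  targets: [0,0,0,0,0,0.03,-1]

```text
time_s: 17.12
eef_pos: [617.0, 28.2, 108.6]
ee_rot: [-0.0, 1.0, 0.029, -0.0]
force: [-0.2, 0.3, 0.4]
grip_width: -0.002
grip_force: 0.0
```

send_rows:
  targets: [0,0,0,0,0,0.03,-1]

```text
time_s: 17.25
eef_pos: [617.0, 28.2, 106.9]
ee_rot: [-0.0, 1.0, 0.029, 0.0]
force: [-0.2, -0.7, -0.3]
grip_width: 0.002
grip_force: 0.0
```

send_rows:
  targets: [0,0,0,0,0,0.03,-1]

```text
time_s: 17.38
eef_pos: [617.0, 28.2, 105.1]
ee_rot: [-0.0, 1.0, 0.029, -0.0]
force: [0.6, 0.3, 0.2]
grip_width: 0.002
grip_force: 0.0
```

send_rows:
  targets: [0,0,0,0,0,0.03,-1]

```text
time_s: 17.5
eef_pos: [617.0, 28.2, 103.3]
ee_rot: [-0.0, 1.0, 0.029, -0.0]
force: [-0.6, 0.0, -0.2]
grip_width: -0.002
grip_force: 0.0
```

send_rows:
  targets: [0,0,0,0,0,0.03,-1]

```text
time_s: 17.62
eef_pos: [617.0, 28.2, 101.5]
ee_rot: [-0.0, 1.0, 0.029, 0.0]
force: [0.3, 0.3, 0.4]
grip_width: -0.0
grip_force: 0.0
```

send_rows:
  targets: [0,0,0,0,0,0.02,-1]

```text
time_s: 17.75
eef_pos: [617.0, 28.2, 100.3]
ee_rot: [-0.0, 1.0, 0.029, -0.0]
force: [-0.0, -0.4, -0.2]
grip_width: 0.005
grip_force: 0.0
```

send_rows:
  targets: [0,0,0,0,0,0.02,-1]

```text
time_s: 17.88
eef_pos: [617.0, 28.2, 99.1]
ee_rot: [-0.0, 1.0, 0.029, 0.0]
force: [-0.0, -0.2, -0.2]
grip_width: -0.0
grip_force: 0.0
```

send_rows:
  targets: [0,0,0,0,0,0.02,-1]

```text
time_s: 18.0
eef_pos: [617.0, 28.2, 97.9]
ee_rot: [-0.0, 1.0, 0.029, 0.0]
force: [-1.0, -0.0, -0.2]
grip_width: -0.004
grip_force: 0.0
```

send_rows:
  targets: [0,0,0,0,0,0.02,-1]

```text
time_s: 18.12
eef_pos: [617.0, 28.2, 96.7]
ee_rot: [0.0, 1.0, 0.029, 0.0]
force: [0.0, -0.4, 0.2]
grip_width: 0.002
grip_force: 0.0
```

send_rows:
  targets: [0,0,0,0,0,0.02,-1]

```text
time_s: 18.25
eef_pos: [617.0, 28.2, 95.5]
ee_rot: [-0.0, 1.0, 0.029, -0.0]
force: [0.3, 0.1, -0.2]
grip_width: 0.003
grip_force: 0.0
```

send_rows:
  targets: [0,0,0,0,0,0.02,-1]

```text
time_s: 18.38
eef_pos: [617.0, 28.2, 94.3]
ee_rot: [0.0, 1.0, 0.029, 0.0]
force: [0.2, -0.3, -0.8]
grip_width: -0.0
grip_force: 0.0
```

send_rows:
  targets: [0,0,0,0,0,0.02,-1]

```text
time_s: 18.5
eef_pos: [617.0, 28.2, 93.1]
ee_rot: [-0.0, 1.0, 0.029, 0.0]
force: [-0.3, -0.3, 0.2]
grip_width: -0.002
grip_force: 0.0
```

send_rows:
  targets: [0,0,0,0,0,0.02,-1]

```text
time_s: 18.62
eef_pos: [617.0, 28.2, 91.9]
ee_rot: [-0.0, 1.0, 0.029, -0.0]
force: [-0.5, -1.4, -0.3]
grip_width: -0.002
grip_force: 0.0
```

```bash
python3 -c "
from h import *
plate('pics/p5.png')"
```

```text
red 29 353.3 163.6 [ 622.8 -102. ]
white 7 361.0 145.9 [ 676.8 -125.1]
white 7 361.1 165.0 [ 618.7 -124.9]
white 7 362.1 180.7 [ 571.6 -127.4]
white 31 332.7 198.4 [519. -42.]
side white 12 336.3 192.7 [520.6 -34.7]
[616.9  28.2  91.8] [-0.2  0.  -0.9]
```

View pics/p5.png

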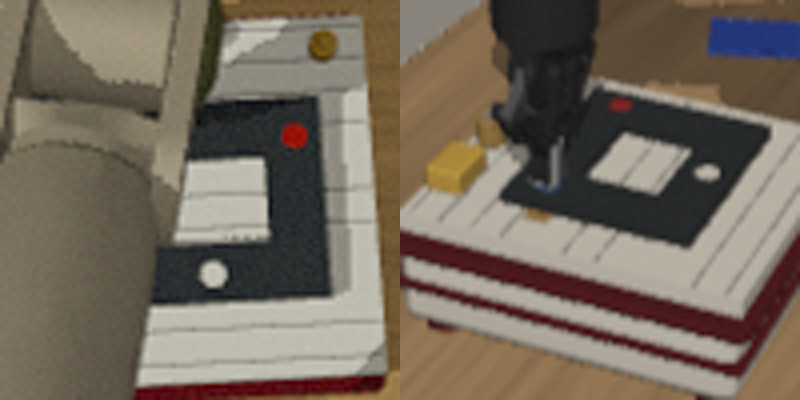

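The tip is right over the blue dot at right panel (545,185), almost touching, so I'll continue down.

send_rows:
  targets: [0,0,0,0,0,0.02,-1]

```text
time_s: 18.85
eef_pos: [617.1, 28.2, 90.8]
ee_rot: [0.0, 1.0, 0.029, 0.0]
force: [-0.6, -0.0, 0.1]
grip_width: -0.001
grip_force: 0.0
```

send_rows:
  targets: [0,0,0,0,0,0.02,-1]

```text
time_s: 18.98
eef_pos: [617.0, 28.3, 89.5]
ee_rot: [-0.0, 1.0, 0.029, 0.0]
force: [0.2, 0.2, -0.5]
grip_width: 0.001
grip_force: 0.0
```

send_rows:
  targets: [0,0,0,0,0,0.02,-1]

```text
time_s: 19.1
eef_pos: [617.0, 28.3, 88.4]
ee_rot: [-0.0, 1.0, 0.029, 0.0]
force: [-1.0, 0.7, 4.3]
grip_width: 0.0
grip_force: 2.5
```

send_rows:
  targets: [0,0,0,0,0,0.01,-1,0,0,0,0,0,0,-1]

```text
time_s: 19.35
eef_pos: [617.1, 28.2, 88.3]
ee_rot: [0.0, 1.0, 0.029, 0.0]
force: [-1.4, 0.6, 5.8]
grip_width: -0.002
grip_force: 2.5
```

send_rows:
  targets: [0,0,0,0,0,0.01,-1,0,0,0,0,0,0,-1]

```text
time_s: 19.6
eef_pos: [617.1, 28.2, 88.1]
ee_rot: [0.0, 1.0, 0.029, 0.0]
force: [-3.1, -0.4, 8.1]
grip_width: 0.004
grip_force: 4.0
```

send_rows:
  targets: [0,0,0,0,0,-0.2,-1,0,0,0,0,0.72,0,-1,0,0,0,0,0.72,0,-1,0,0,0,0,0.72,0,-1,0,0,0,0,0,0.1,-1]

```text
time_s: 20.23
eef_pos: [624.8, -104.0, 93.6]
ee_rot: [0.0, 1.0, 0.027, 0.001]
force: [-0.4, 0.2, 0.1]
grip_width: 0.004
grip_force: 0.0
```

send_rows:
  targets: [0,0,0,0,0,0.04,-1,0,0,0,0,0,0,-1]

```text
time_s: 20.48
eef_pos: [624.5, -99.9, 90.7]
ee_rot: [-0.0, 1.0, 0.03, -0.0]
force: [0.3, -0.5, 0.1]
grip_width: -0.003
grip_force: 0.0
```

send_rows:
  targets: [0,0,0,0,0,0.02,-1,0,0,0,0,0,0,-1]

```text
time_s: 20.72
eef_pos: [624.6, -100.7, 89.7]
ee_rot: [-0.0, 1.0, 0.029, 0.0]
force: [-0.2, 0.6, -0.8]
grip_width: 0.001
grip_force: 0.0
```

send_rows:
  targets: [0,0,0,0,0,0.02,-1,0,0,0,0,0,0,-1]

```text
time_s: 20.98
eef_pos: [624.7, -101.0, 88.8]
ee_rot: [-0.0, 1.0, 0.029, 0.0]
force: [-0.8, 1.1, 2.5]
grip_width: -0.002
grip_force: 1.7
```

Contact is at 88.8, about the same as blue. I'll press harder, then go to white.

send_rows:
  targets: [0,0,0,0,0,0.02,-1,0,0,0,0,0,0,-1]

```text
time_s: 21.22
eef_pos: [624.8, -101.0, 88.6]
ee_rot: [0.0, 1.0, 0.029, 0.001]
force: [-3.3, 2.6, 10.3]
grip_width: -0.005
grip_force: 5.2
```

send_rows:
  targets: [0,0,0,0,0,-0.2,-1,0,0,0,-0.85,-0.54,0,-1,0,0,0,-0.85,-0.54,0,-1,0,0,0,0,0,0.1,-1,0,0,0,0,0,0.04,-1]

```text
time_s: 21.85
eef_pos: [519.8, -42.8, 91.3]
ee_rot: [0.0, 1.0, 0.029, 0.001]
force: [0.1, 0.3, 0.4]
grip_width: 0.0
grip_force: 0.0
```

send_rows:
  targets: [0,0,0,0,0,0.02,-1,0,0,0,0,0,0,-1]

```text
time_s: 22.1
eef_pos: [519.6, -42.9, 89.5]
ee_rot: [0.0, 1.0, 0.029, 0.0]
force: [-0.5, 0.8, 0.0]
grip_width: 0.004
grip_force: 0.0
```

send_rows:
  targets: [0,0,0,0,0,0.02,-1,0,0,0,0,0,0,-1]

```text
time_s: 22.35
eef_pos: [519.5, -42.7, 88.7]
ee_rot: [0.0, 1.0, 0.029, 0.001]
force: [0.1, -1.3, 2.4]
grip_width: 0.002
grip_force: 1.3
```

send_rows:
  targets: [0,0,0,0,0,0.02,-1,0,0,0,0,0,0,-1]

```text
time_s: 22.6
eef_pos: [519.5, -42.7, 88.4]
ee_rot: [0.0, 1.0, 0.029, 0.001]
force: [-3.7, -0.4, 11.6]
grip_width: -0.001
grip_force: 5.8
```

All three dots touch at the same height (88.5 ±0.2). To confirm they're down, I'll touch the bare deck as a reference, expecting about 73 if home and 68.6 if not.

send_rows:
  targets: [0,0,0,0,0,-0.3,-1,0,0,0,-0.42,0,0,-1,0,0,0,-0.42,0,0,-1,0,0,0,0,0,0.25,-1,0,0,0,0,0,0.2,-1]

```text
time_s: 23.22
eef_pos: [468.5, -45.3, 77.7]
ee_rot: [-0.0, 1.0, 0.029, -0.0]
force: [0.9, 0.2, -0.0]
grip_width: -0.003
grip_force: 0.0
```

send_rows:
  targets: [0,0,0,0,0,0.04,-1,0,0,0,0,0,0,-1]

```text
time_s: 23.48
eef_pos: [468.8, -45.3, 75.7]
ee_rot: [-0.0, 1.0, 0.029, -0.0]
force: [-0.8, 0.4, -0.3]
grip_width: 0.004
grip_force: 0.0
```

send_rows:
  targets: [0,0,0,0,0,0.02,-1,0,0,0,0,0,0,-1]

```text
time_s: 23.72
eef_pos: [468.8, -45.4, 74.7]
ee_rot: [0.0, 1.0, 0.029, 0.0]
force: [-0.8, 0.8, -0.6]
grip_width: -0.004
grip_force: 0.0
```

send_rows:
  targets: [0,0,0,0,0,0.02,-1,0,0,0,0,0,0,-1]

```text
time_s: 23.98
eef_pos: [468.8, -45.4, 73.6]
ee_rot: [0.0, 1.0, 0.029, 0.0]
force: [-0.6, 0.2, 1.9]
grip_width: 0.005
grip_force: 1.0
```

The deck touches at 73.5, so the plate top is about 15 mm above it: home. I'll raise clear and hand in.

send_rows:
  targets: [0,0,0,0,0,-0.8,-1,0,0,0,0,0,-0.8,-1,0,0,0,-0.5,0,0,-1,0,0,0,0,0,0,-1,0,0,0,0,0,0,-1]

```text
time_s: 24.6
eef_pos: [439.0, -47.1, 169.3]
ee_rot: [-0.0, 1.0, 0.029, 0.0]
force: [-0.9, -0.4, 0.3]
grip_width: 0.005
grip_force: 0.0
```

```bash
python3 -c "
from h import *
s=monitor.sense(); print(s['eef_pos'],s['force'])
print(job.finish_job())"
```

```text
[439.02617466 -47.13655983 169.31510396] [-0.88087383 -0.42289529  0.27208193]
the job is handed in; nothing more can be done
None
```

The stage is home and level: all three dots touch at the same height, about 15 mm above the deck (15.6 mm when seated). The gripper is clear and the job was handed in at about 25 s, with no verdict returned.

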